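# Roll the tube feeder's index wheel up to its mark

### The arm

A 6-joint arm with a two-finger parallel gripper is mounted at the origin on a cart in front of the work surface, level with it; the furniture and walls round the work are solid. World frame = base frame: x ahead of the robot, y to its left, z up, the work surface at z = 0. Lengths are in m, angles in rad, forces in N, time in s.
With the tool pointing down it reaches from about 0.25 to 0.775 m from the base axis. Payload 4 kg.
Tool frame: the origin (TCP) lies on the centre line of the jaws, within the pads' length; the fingertips stand 14 mm ahead of it and the grasp point (between the pads) lies 5 mm behind it (robot.tcp_to_tips is the distance from the TCP to the fingertips, in m); z points along the fingers, y is the line along which they close (so a half turn about z gives the same grasp; the last joint's range is limited). The gripper opens to 94 mm and grips with 3 to 60 N. Pads are 16 mm wide; open, the fingers measure 119 mm over their backs; the gripper's body (75 mm by 177 mm) begins 78 mm behind the grasp point.
Start: joints at [1.239, 0.087, 1.371, -0, 1.684, -0.103], TCP at [0.125, 0.536, 0.18] pointing down, gripper open.
Joint ranges: [-3.1, 3.1], [-0.76, 2.03], [0.27, 2.55], [-1.08, 4.22], [0.17, 2.65], [-2.57, 2.57]. Speed limits (rad/s): [2.79, 2.79, 3.14, 3.14, 3.14, 3.14].

### API

Orientations are given as [roll, pitch, yaw] about the fixed x, y, z axes, in that order (R = Rz(yaw) Ry(pitch) Rx(roll)).
In Python, from bench import robot gives the robot as it stands.
- The arm moves only by the tool carry_out, never from a script. Its argument "increments" is a list of rows, each a list of 3 entries, a list of its own where there are three numbers: the closure in counts, from 0 (fully open) to 255 (shut), then the shift along the tool's x, y, z in mm, then the turn about the tool's z in degrees. In form: [[fingers, [dx, dy, dz], twist], ...]. A call has 1 to 8 rows; each row shifts and turns the commanded pose from where the row before left it, along the tool's axes as they then stand; what a row does not reach is not made up. A row lasts 1/10 s, in which the tool goes at most 50 mm and 8.59 degrees, less where a joint would pass 70% of its speed; a pose out of reach is approached as far as the arm can. A call with a gripper value outside its range is refused whole. The fingers move at their own pace and stop on an object; the grip force is fixed at half the most. Time passes only in rows, so rows that do not move let the fingers close. It gives the time, the measured TCP pose, the force, the opening and the grip force at its end, in the units of the state.
- robot.get_obs(): the state, without advancing time (a new reading comes with each control period).
- robot.snapshot(name): name is "scene" or "top" or "wrist"; returns the picture (480x640x3 uint8, blue, green, red); there is no depth.
- robot.get_calibration(name): a dict with "vfov" (degrees; the focal length in pixels is half the picture's height over the tangent of half this angle, whatever the lens; pixels are square), "cx", "cy" (the principal point, pixels), "T" (4x4, takes a point from camera to world coordinates). Camera axes: x right, y down, z forward; pixel columns grow to the right and rows downward; lengths in m; the calibration is good to about 2 mm. A picture is of the moment at which its call begins: read the wrist's pose just before it. get_calibration takes no time and is no camera call; for the wrist camera it gives the pose at the moment of the call.
- robot.close_job(): hands the job in; it is judged then, once.
The state is a dict: "time": time; "joint_positions": joint angles; "qvel": joint speeds; "joint_torque": joint torques, N m; "tool_pos": TCP position; "ee_rot": TCP orientation; "wrist_force": force on the tool from outside, world axes, zero at the start; "wrist_torque": the same for the moment, N m; "width": finger opening in m; "finger_force": force on a finger pad.
Only numpy, scipy, OpenCV 4.12 (cv2) and the standard library are available. Lean on these libraries where they do the work, as an engineer would, in place of code of your own. Each camera call takes 0.05 s, during which the arm holds its last target. There are 200 camera calls.

### The job

Under the splash hood of the white tube feeder is an index wheel with eight black ridges. Reach in under the hood at a slant and roll the front of the wheel upward, ridge by ridge and click by click, until the one ridge with ears on its ends rests in its click exactly in line with the fixed pointer fins beside the wheel. Leave the bin and the vial box next to the feeder where they stand.

Things in the scene. Friction and masses are not known exactly. Their poses are not given: they have to be found in the camera images.
- feeder: white tube feeder fixed to the worktop, 185 x 114 x 260 mm. Origin: on the worktop straight under the wheel's axis; x to its back, y along the wheel's axis, z up; its front (-x) looks roughly at the robot. Base plate 12 mm thick, x = -70 to +115 mm. Cheek plates at y = +-40 to +-48 mm from x = -5 mm backwards, with round bosses of radius 36 mm about the axis.
- hood_edge (a point): middle of the lower front edge of the grey splash hood, 250 mm above the worktop and 35 mm in front of the wheel's axis; the hood is a flat roof 10 mm thick, 114 mm wide, that runs back from here over the whole wheel. A vertical hand strikes it; one tilted about 40 degrees from vertical, fingers pointing forward and down, gets in under it.
- wheel_axis (a point): centre of the wheel, on its axis, 100 mm above the worktop. The wheel is a grey drum of radius 48 mm, 40 mm wide, with 8 straight black ridges every 45 degrees along its width, 8 mm thick, standing out to 65 mm from the axis; between two ridges there is about 36 mm of room. At rest ridges stand at 75 and 30 degrees above level and 15 below level on the front side.
- pointer (a point): fixed point 60 mm from the axis, 30 degrees above level on the front side, in the wheel's mid plane: where the middle of the eared ridge must come. On each cheek, at y = +-44 mm, a grey fin 8 mm wide and 7 mm thick points radially outward at this angle and ends 60 mm from the axis.
- flag (a point): middle of the eared ridge, 60 mm from the axis; turns with the wheel. This ridge is like the others but has an ear on each end, so that it reaches to y = +-36 mm instead of +-20 mm. It may be out of sight at the start, under or behind the wheel.
- index_wheel (a joint): wheel angle, rad: 0 with the eared ridge at the pointer, negative while it is below; grows as the front rolls up. A sprung click holds it at every multiple of 0.785; about 3 to 4 N on a ridge takes it over the crest half way, then it slips into the next click by itself. Starts 2 to 4 clicks below the pointer; stops at -3.61 and +1.26, so the mark can be overrun, and only rolling up leads there.
- spare_bin: white moulded bin of spare vials, loose, 117 x 81 x 75 mm, origin under its middle; stands to the left of the feeder; leave it alone
- vial_box: open brown carton of capped vials, loose, 147 x 148 x 64 mm, origin under its middle; stands to the right of the feeder; leave it alone

How it is judged:
At the end, for the whole second after the job is handed in: the wheel rests with its eared ridge within 0.1 rad of the pointer (joint between -0.1 and +0.1 rad, slower than 0.1 rad/s), and the bin and the vial box are within 30 mm of where they stood (value of joint index_wheel between -0.1 and 0.1 rad and velocity of joint index_wheel between -0.1 and 0.1 rad/s and distance of each of spare_bin, vial_box from where it was at the start of the episode below 0.03 m); the robot touches nothing.
It fails at once if the bin of spare vials is knocked over (angle between spare_bin's own z axis and vertical above 0.5 rad).
It fails at once if the vial box is knocked over (angle between vial_box's own z axis and vertical above 0.5 rad).
It also fails if it takes over 51 s, if anything falls off the work surface, if the arm or the gripper's body presses on something with over 40 N, if the wrist force passes 120 N, or if a joint passes its speed limit or range.

## Working session

There is one attempt and no reset: what is moved stays moved. The work goes in short steps, Python scripts to look and compute and a tool call to move; the robot and the scene stay as the last step left them, time stands still between calls to the robot, and variables do not carry over. Pictures are saved under pics/ and viewed, at most 10 in all, crops included, and the job is handed in when it is done.

Besides the shell and the picture viewer there is one more tool, called after "Call:" as name(argument=value, ...) on one line, values as JSON. carry_out: Moves the arm, as the interface text tells. Its arguments: {"type":"object","properties":{"increments":{"type":"array","items":{"type":"array"}}},"required":["increments"]}

```bash
mkdir -p pics; python3 - <<'E'
from bench import robot
import cv2
o=robot.get_obs();print(o)
for n in("scene","top"):
    im=robot.snapshot(n);cv2.imwrite(f"pics/{n}0.png",im);c=robot.get_calibration(n);print(n,c)
E
```

```text
{'time': 0.0, 'joint_positions': array([ 1.23893703e+00,  8.79574024e-02,  1.37224649e+00, -6.13599518e-06,
        1.68357711e+00, -1.03080978e-01]), 'qvel': array([ 0.00019344, -0.00026233, -0.00016305, -0.00170007,  0.00145779,
       -0.00066304]), 'joint_torque': array([-2.85462772e-05, -3.40187395e+01, -3.02429008e+01,  7.18147564e-02,
        3.31454678e-02, -1.85597191e-04]), 'tool_pos': array([0.12453431, 0.53510263, 0.17900686]), 'ee_rot': array([-3.13941530e+00, -2.19111283e-04,  2.91281341e+00]), 'wrist_force': array([ 0.5669385 ,  0.09294183, -0.51413358]), 'wrist_torque': array([ 0.00767336, -0.01276341, -0.02598983]), 'finger_force': 0.0, 'width': 0.09413354732342527}
scene {'vfov': 45.38141544898567, 'cx': 318.4640781196675, 'cy': 235.9468609286804, 'T': array([[ 0.74300118, -0.36882263,  0.55849719,  0.04475413],
       [-0.66903591, -0.43228286,  0.60458455, -0.57135139],
       [ 0.0184443 , -0.82286172, -0.56794225,  0.73114768],
       [ 0.        ,  0.        ,  0.        ,  1.        ]])}
top {'vfov': 50.49128974887837, 'cx': 323.92149071123464, 'cy': 247.93974817801364, 'T': array([[-0.01816818, -0.99662395,  0.08006632,  0.55240776],
       [-0.99980741,  0.01870369,  0.00594341,  0.00974113],
       [-0.00742088, -0.07994292, -0.99677182,  1.23490183],
       [ 0.        ,  0.        ,  0.        ,  1.        ]])}
```

View pics/scene0.png

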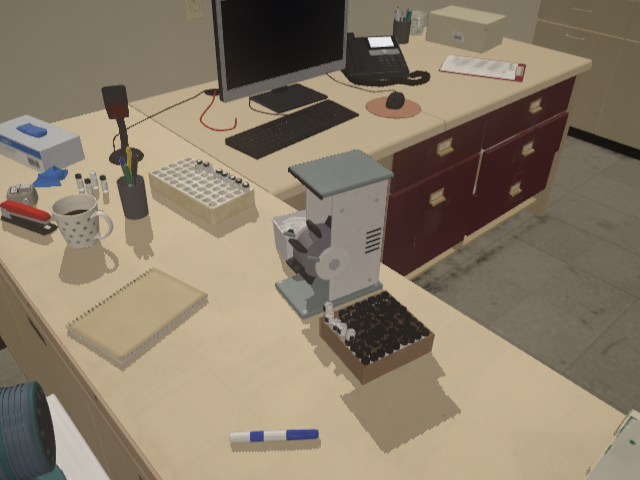

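View pics/top0.png

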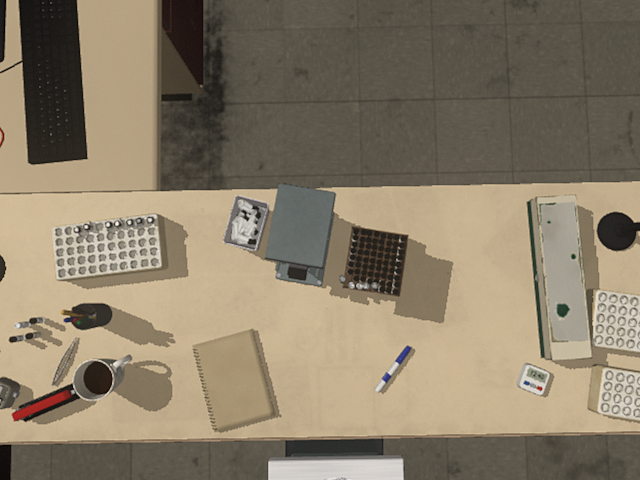

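The top view shows the hood at about (280,184)-(325,262) and the scene view shows the wheel at about (310,245). Next I'll measure the roof quad and zoom in.

```bash
cat > h.py <<'E'
import numpy as np,cv2
from bench import robot
def ray(c,u,v):
    f=240/np.tan(np.radians(c['vfov'])/2);d=c['T'][:3,:3]@np.array([(u-c['cx'])/f,(v-c['cy'])/f,1]);return c['T'][:3,3],d
def onz(c,u,v,z):
    o,d=ray(c,u,v);return o+d*(z-o[2])/d[2]
def proj(c,p):
    f=240/np.tan(np.radians(c['vfov'])/2);q=c['T'][:3,:3].T@(np.array(p)-c['T'][:3,3]);return f*q[0]/q[2]+c['cx'],f*q[1]/q[2]+c['cy']
E
python3 - <<'E'
from h import *
c=robot.get_calibration("top");im=cv2.imread("pics/top0.png")
print(im[220,300],im[275,315],im[266,300])
roi=np.zeros(im.shape[:2],np.uint8);roi[175:295,255:345]=1
m=(np.abs(im.astype(int)-im[220,300]).max(2)<22).astype(np.uint8)*roi
m=cv2.morphologyEx(m,cv2.MORPH_OPEN,np.ones((5,5)))
k=max(cv2.findContours(m,0,2)[0],key=cv2.contourArea)
r=cv2.minAreaRect(k);b=cv2.boxPoints(r);print(r);a=cv2.approxPolyDP(k,4,True)[:,0];print(a.tolist())
for p in b: print(p,onz(c,*p,.26).round(4))
s=cv2.imread("pics/scene0.png")[140:320,260:450]
t=im[175:300,215:420]
A=cv2.resize(s,None,fx=3,fy=3,interpolation=2);cv2.imwrite("pics/c1.png",A)
E
```

```text
[104 107 102] [ 96 100  97] [83 82 87]
((299.3108215332031, 224.6351318359375), (58.36164093017578, 75.7879409790039), 9.462321281433105)
[[279, 184], [266, 257], [321, 266], [333, 192]]
[264.2973  257.21622] [0.615  0.1304 0.26  ]
[276.75677 182.45944] [0.7601 0.1049 0.26  ]
[334.32434 192.05405] [ 0.739  -0.0066  0.26  ]
[321.86487 266.81082] [0.5945 0.0202 0.26  ]
```

View pics/c1.png

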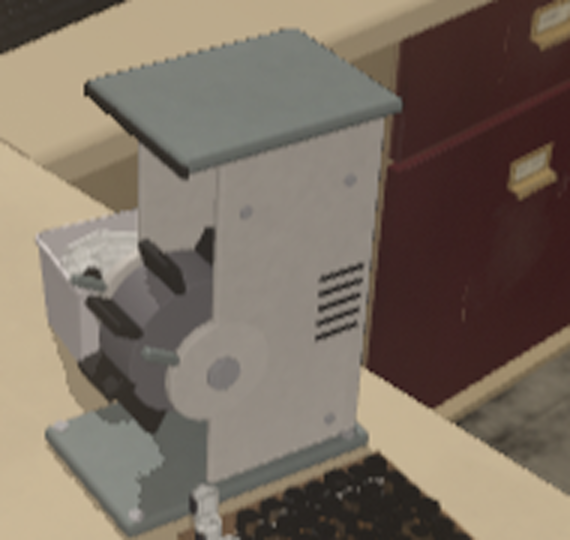

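The crop shows the ridges at 75 and 30 degrees and the fins at (90,280) and (160,355). A long dark ridge runs from (85,360) to (160,425). Feeder yaw is about -10°, with the axis near (0.638,0.069). I'll work out which ridge the flag is by projection while I raise the hand and close it.

```bash
cat >> h.py <<'E'
AX=np.array([.638,.069,.1]);FX=np.array([np.cos(np.radians(-10)),np.sin(np.radians(-10)),0]);FY=np.array([-FX[1],FX[0],0])
def pt(r,deg,y): t=np.radians(deg);return AX-FX*r*np.cos(t)+np.array([0,0,r*np.sin(t)])+FY*y
E
python3 - <<'E'
from h import *
c=robot.get_calibration("scene")
for n,r,a,y in [("finL",60,30,44),("finR",60,30,-44)]+[("r",65,a,s) for a in(75,30,-15,-60) for s in(20,-20)]+[("ear",65,a,s) for a in(-15,-60) for s in(36,-36)]:
    u,v=proj(c,pt(r/1e3,a,y/1e3));print(n,a,y,round((u-260)*3),round((v-140)*3))
E
```

```text
finL 30 44 69 276
finR 30 -44 142 349
r 75 20 138 234
r 75 -20 172 265
r 30 20 82 293
r 30 -20 115 327
r -15 20 74 361
r -15 -20 106 396
r -60 20 116 396
r -60 -20 148 430
ear -15 36 61 348
ear -15 -36 119 410
ear -60 36 103 383
ear -60 -36 161 444
```

Call:
carry_out(increments=[[255,[0,0,-50],0],[255,[0,0,-50],0],[255,[0,0,-50],0],[255,[0,0,-50],-3],[255,[-34,-29,0],0],[255,[-34,-29,0],0],[255,[-34,-29,0],0],[255,[-34,-29,0],0]])

```text
time: 0.9
tool_pos: [0.239, 0.3963, 0.3797]
ee_rot: [-3.141, -0.0, 2.966]
wrist_force: [0.4, 0.4, -0.4]
width: 0.0333
finger_force: 0.0
```

Call:
carry_out(increments=[[255,[-34,-29,0],0],[255,[-34,-29,0],0],[255,[-34,-29,0],0],[255,[-34,-29,0],0],[255,[-34,-29,0],0],[255,[-34,-29,0],0],[255,[-34,-29,0],0],[255,[-34,-29,0],0]])

```text
time: 1.7
tool_pos: [0.4661, 0.1198, 0.3798]
ee_rot: [3.142, -0.001, 2.965]
wrist_force: [0.3, 0.9, 0.1]
width: 0.0003
finger_force: 0.0
```

Call:
carry_out(increments=[[255,[-24,-40,-20],0],[255,[-24,-40,-20],0],[255,[-24,-40,-20],0],[255,[-24,-40,-20],0],[255,[-24,-40,-20],0],[255,[-30,0,0],0],[255,[-30,0,0],0],[255,[-30,0,0],0]])

```text
time: 2.5
tool_pos: [0.6278, -0.1087, 0.4592]
ee_rot: [3.141, 0.001, 2.964]
wrist_force: [-0.0, 0.1, -1.5]
width: 0.0007
finger_force: 0.0
```

Call:
carry_out(increments=[[255,[-30,0,0],0],[255,[-30,0,0],0],[255,[-30,0,0],0],[255,[-30,0,0],0]])

```text
time: 2.9
tool_pos: [0.6942, -0.1193, 0.4172]
ee_rot: [3.141, 0.064, 2.966]
wrist_force: [-0.3, -0.5, 0.0]
width: 0.0004
finger_force: 0.0
```

```bash
python3 -c "
from h import *
o=robot.get_obs();print(o['joint_positions'].round(3),o['tool_pos'],o['ee_rot'])"
```

```text
[-0.253  0.562  0.276  0.007  2.24  -1.644] [ 0.69415549 -0.11927834  0.41720113] [3.14127028 0.06413123 2.96594175]
```

Call:
carry_out(increments=[[255,[-40,0,-20],0],[255,[-40,0,-20],0],[255,[-40,0,-20],0],[255,[-40,0,-20],0]])

```text
time: 3.3
tool_pos: [0.7413, -0.1284, 0.4148]
ee_rot: [3.141, 0.174, 2.966]
wrist_force: [0.3, 0.4, 0.1]
width: 0.0004
finger_force: 0.0
```

```bash
python3 -c "
from h import *
o=robot.get_obs();print(o['joint_positions'].round(3),o['tool_pos'],o['ee_rot'])"
```

```text
[-0.254  0.573  0.275  0.017  2.12  -1.639] [ 0.7412908  -0.12840983  0.41475831] [3.1406669  0.17430666 2.96559353]
```

Call:
carry_out(increments=[[255,[-45,0,-20],0],[255,[-45,0,-20],0],[255,[-45,0,-20],0],[255,[-45,0,-20],0],[255,[-45,0,-20],0],[255,[-45,0,-20],0],[255,[-45,0,-20],0],[255,[-45,0,-20],0]])

```text
time: 4.1
tool_pos: [0.8202, -0.1439, 0.4587]
ee_rot: [3.14, 0.437, 2.965]
wrist_force: [-0.2, -1.0, 0.5]
width: 0.0006
finger_force: 0.0
```

```bash
python3 -c "
from h import *
o=robot.get_obs();print(o['joint_positions'].round(3),o['tool_pos'],o['ee_rot'])"
```

```text
[-0.258  0.552  0.275  0.038  1.879 -1.633] [ 0.82018328 -0.14387355  0.45873435] [3.13951963 0.43673035 2.9646537 ]
```

Call:
carry_out(increments=[[255,[-45,0,-10],0],[255,[-45,0,-10],0],[255,[-45,0,-10],0],[255,[-45,0,-10],0],[255,[-45,0,-10],0],[255,[-45,0,-10],0],[255,[-45,0,-10],0],[255,[-45,0,-10],0]])

```text
time: 4.9
tool_pos: [0.8891, -0.1569, 0.5218]
ee_rot: [3.138, 0.694, 2.964]
wrist_force: [0.1, 0.4, -0.0]
width: 0.0003
finger_force: 0.0
```

```bash
python3 -c "
from h import *
o=robot.get_obs();print(o['joint_positions'].round(3),o['tool_pos'],o['ee_rot'])"
```

```text
[-0.261  0.535  0.275  0.056  1.64  -1.631] [ 0.88912923 -0.15694249  0.52177969] [3.13848404 0.69365955 2.96378205]
```

Call:
carry_out(increments=[[255,[33,0,-27],0],[255,[33,0,-27],0],[255,[33,0,-27],0],[255,[33,0,-27],0],[255,[33,0,-27],0],[255,[33,0,-27],0],[255,[33,0,-27],0],[255,[33,0,-27],0]])

```text
time: 5.7
tool_pos: [0.5509, -0.0966, 0.52]
ee_rot: [3.139, 0.694, 2.964]
wrist_force: [-0.1, -0.4, 0.5]
width: 0.0004
finger_force: 0.0
```

Call:
carry_out(increments=[[255,[33,0,-27],0],[255,[33,0,-27],0],[255,[33,0,-27],0],[255,[33,0,-27],0],[255,[0,36,0],0],[255,[0,36,0],0],[255,[0,36,0],0],[255,[0,36,0],0]])

```text
time: 6.5
tool_pos: [0.4066, 0.0554, 0.5192]
ee_rot: [3.136, 0.691, 2.957]
wrist_force: [0.3, -1.0, -0.3]
width: 0.0005
finger_force: 0.0
```

```bash
cat >> h.py <<'E'
from scipy.spatial.transform import Rotation as Ro
def st():
    o=robot.get_obs();R=Ro.from_euler('xyz',o['ee_rot']).as_matrix();B=np.array([FX,FY,[0,0,1]])
    p=B@(o['tool_pos']-[AX[0],AX[1],0]);t=p+B@R[:,2]*.014
    print('t',round(o['time'],2),'q',o['joint_positions'].round(2),'rot',o['ee_rot'].round(3),'tcp_f',(p*1e3).round(1),'tip_f',(t*1e3).round(1),'F',o['wrist_force'].round(1))
    print((B@R).round(3).tolist());return p,t,B@R
E
python3 -c "
from h import *
st()
cv2.imwrite('pics/w1.png',robot.snapshot('wrist'))"
```

```text
t 6.5 q [ 0.23 -0.56  1.36 -0.25  1.69 -1.28] rot [3.136 0.691 2.957] tcp_f [-225.6  -53.5  519.2] tip_f [-216.6  -53.5  508.4] F [ 0.3 -1.  -0.3]
[[-0.77, 0.006, 0.637], [0.007, 1.0, -0.0], [-0.637, 0.005, -0.77]]
```

View pics/w1.png

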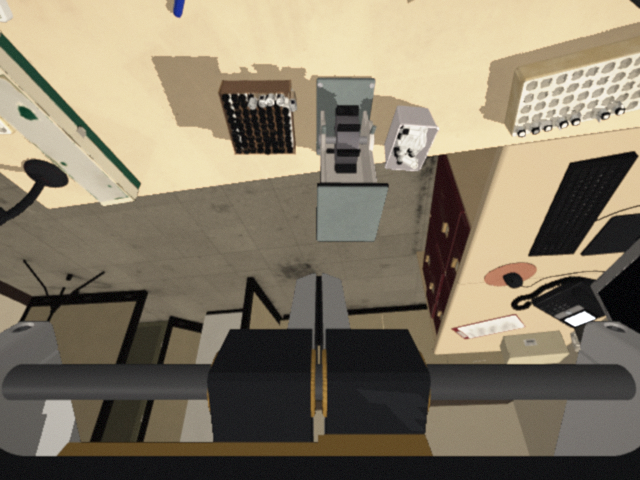

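The wrist view shows the feeder upside down: hood front edge (318,184)–(388,184), wheel at about (347,140), no ears visible. I'll check the feeder pose from the hood corners and the base plate's front corners.

```bash
python3 -c "
from h import *
c=robot.get_calibration('wrist');B=np.array([FX,FY,[0,0,1]])
for u,v,z in[(318,184,.26),(388,184,.26),(318,240,.26),(379,241,.26),(317,79,.012),(374,77,.012)]:
    p=onz(c,u,v,z);print(u,v,p.round(4),(B@(p-[AX[0],AX[1],0])*1e3).round(1))
c=robot.get_calibration('top')
for u,v,z in [(305,286,.012),(322,286,.012)]: print((B@(onz(c,u,v,z)-[AX[0],AX[1],0])*1e3).round(1))
"
```

```text
318 184 [0.5814 0.0421 0.26  ] [-51.1 -36.3 260. ]
388 184 [0.5989 0.1484 0.26  ] [-52.3  71.4 260. ]
318 240 [0.7282 0.019  0.26  ] [ 97.5 -33.5 260. ]
379 241 [0.7508 0.1336 0.26  ] [ 99.9  83.2 260. ]
317 79 [0.5532 0.0464 0.012 ] [-79.6 -36.9  12. ]
374 77 [0.5664 0.1532 0.012 ] [-85.1  70.5  12. ]
[-76.  -18.4  12. ]
[-69.6 -58.7  12. ]
```

Call:
carry_out(increments=[[255,[22,18,26],0],[255,[22,18,26],0],[255,[22,18,26],0],[255,[22,0,26],0],[255,[22,0,26],0],[255,[22,0,26],0],[255,[22,0,26],0]])

```text
time: 7.25
tool_pos: [0.4129, 0.1104, 0.2783]
ee_rot: [3.135, 0.687, 2.962]
wrist_force: [-0.1, 0.4, -0.2]
width: 0.0002
finger_force: 0.0
```

```bash
python3 -c "
from h import *
st()
cv2.imwrite('pics/w2.png',robot.snapshot('wrist'))"
```

```text
t 7.25 q [ 0.46 -0.67  1.92 -0.39  1.33 -0.95] rot [3.135 0.687 2.962] tcp_f [-228.9    1.7  278.3] tip_f [-220.     1.7  267.5] F [-0.1  0.4 -0.2]
[[-0.773, 0.002, 0.634], [0.004, 1.0, 0.003], [-0.634, 0.005, -0.773]]
```

View pics/w2.png

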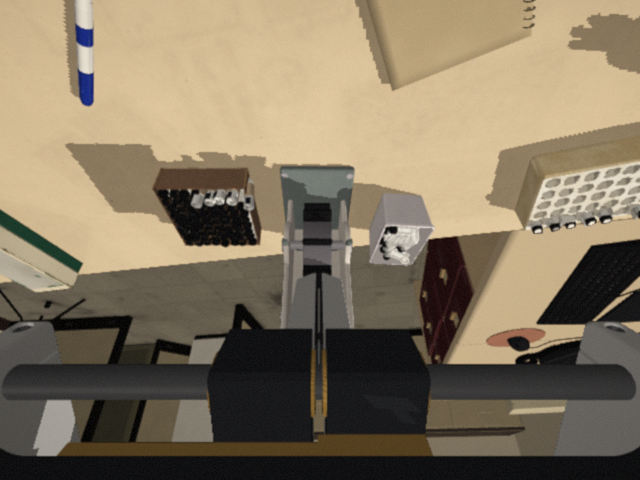

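The wrist view has the fingers on the wheel's midline (u≈318), with fins at (284,243) and (350,243) and base corners at (281,167) and (353,167). No ears are visible yet.

```bash
python3 -c "
from h import *
st();c=robot.get_calibration('wrist');B=np.array([FX,FY,[0,0,1]])
for u,v,z in[(284,243,.13),(350,243,.13),(281,167,.012),(353,167,.012)]:
    p=onz(c,u,v,z);print(u,v,(B@(p-[AX[0],AX[1],0])*1e3).round(1))
c=robot.get_calibration('scene')
print((B@(onz(c,260+90/3,140+280/3,.13)-[AX[0],AX[1],0])*1e3).round(1),(B@(onz(c,260+160/3,140+355/3,.13)-[AX[0],AX[1],0])*1e3).round(1))
"
```

```text
t 7.3 q [ 0.46 -0.67  1.93 -0.39  1.33 -0.95] rot [-3.137  0.673  2.968] tcp_f [-2.320e+02 -1.000e-01  2.674e+02] tip_f [-2.233e+02 -2.000e-01  2.564e+02] F [-2.2 -0.1 -8.1]
[[-0.782, 0.002, 0.623], [-0.0, 1.0, -0.004], [-0.623, -0.003, -0.782]]
284 243 [-74.3 -44.6 130. ]
350 243 [-74.5  40.  130. ]
281 167 [-96.9 -54.5  12. ]
353 167 [-97.   48.8  12. ]
[-43.   33.2 130. ] [-46.2 -54.6 130. ]
```

Call:
carry_out(increments=[[255,[-10,0,20],0],[255,[-10,0,20],0],[255,[-8,0,10],0],[255,[0,0,0],0],[255,[0,0,0],0]])

```text
time: 7.8
tool_pos: [0.4657, 0.1009, 0.2593]
ee_rot: [3.137, 0.687, 2.961]
wrist_force: [-0.1, -0.2, -0.3]
width: 0.0002
finger_force: 0.0
```

```bash
cat >> h.py <<'E'
def pd():
    p,t,R=st();z=R[[0,2],2];x=-R[[0,2],0];q=np.array([t[0]*1e3,t[2]*1e3-100]);print('P',round(q@x,1),'D',round(q@z,1),'Y',round(t[1]*1e3,1))
E
python3 - <<'E'
from h import *
pd();c=robot.get_calibration('wrist');im=robot.snapshot('wrist');cv2.imwrite('pics/w3.png',im[100:340,180:500].repeat(2,0).repeat(2,1))
B=np.array([FX,FY,[0,0,1]])
for r,a,y in[(60,30,44),(60,30,-44),(65,30,20),(65,30,-20),(65,-15,20),(65,-15,-20)]:
    u,v=proj(c,pt(r/1e3,a,y/1e3));print(a,y,round((u-180)*2),round((v-100)*2))
E
```

```text
t 7.8 q [ 0.34 -0.58  1.91 -0.34  1.21 -1.03] rot [3.137 0.687 2.961] tcp_f [-175.3    1.5  259.3] tip_f [-166.4    1.5  248.4] F [-0.1 -0.2 -0.3]
[[-0.773, 0.003, 0.634], [0.005, 1.0, 0.001], [-0.634, 0.004, -0.773]]
P -34.6 D -220.3 Y 1.5
30 44 348 259
30 -44 199 260
30 20 308 258
30 -20 239 258
-15 20 306 188
-15 -20 241 189
```

View pics/w3.png

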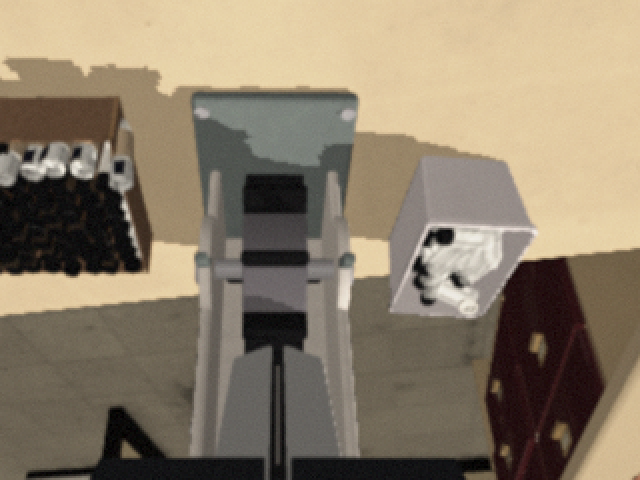

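The projected fins match the image: predicted (348,259) and (199,260), seen (347,260) and (202,260). The pose is good, so I'll approach along the slant.

Call:
carry_out(increments=[[255,[7,-1,20],0],[255,[0,0,30],0],[255,[0,0,30],0],[255,[0,0,30],0],[255,[0,0,30],0],[255,[0,0,0],0]])

```text
time: 8.45
tool_pos: [0.5459, 0.0853, 0.1412]
ee_rot: [3.141, 0.679, 2.964]
wrist_force: [-0.3, -0.3, -0.6]
width: 0.0004
finger_force: 0.0
```

```bash
python3 -c "
from h import *
pd()"
```

```text
t 8.45 q [ 0.22 -0.36  2.01 -0.32  0.88 -1.05] rot [3.141 0.679 2.964] tcp_f [-93.5   0.  141.2] tip_f [-84.7   0.  130.3] F [-0.3 -0.3 -0.6]
[[-0.778, 0.003, 0.628], [0.002, 1.0, -0.001], [-0.628, 0.0, -0.778]]
P -46.9 D -76.8 Y 0.0
```

Call:
carry_out(increments=[[255,[-5,0,14],0],[255,[0,0,14],0],[255,[0,0,9],0],[255,[0,0,0],0]])

```text
time: 8.85
tool_pos: [0.5739, 0.0814, 0.1198]
ee_rot: [3.138, 0.685, 2.963]
wrist_force: [0.7, -0.6, 0.3]
width: 0.0003
finger_force: 0.0
```

```bash
python3 -c "
from h import *
pd()"
```

```text
t 8.85 q [ 0.19 -0.28  2.   -0.32  0.8  -1.06] rot [3.138 0.685 2.963] tcp_f [-65.3   1.  119.8] tip_f [-56.4   1.1 109. ] F [ 0.7 -0.6  0.3]
[[-0.774, 0.002, 0.633], [0.003, 1.0, 0.001], [-0.633, 0.003, -0.774]]
P -38.0 D -42.7 Y 1.1
```

Call:
carry_out(increments=[[255,[-5,0,-1.5],0],[255,[-5,0,-1.5],0],[255,[-5,0,-1.5],0],[255,[-5,0,-1.5],0],[255,[-5,0,-1.5],0],[255,[-5,0,-1.5],0],[255,[-5,0,0],0],[255,[0,0,0],0]])

```text
time: 9.65
tool_pos: [0.596, 0.0771, 0.1498]
ee_rot: [3.137, 0.687, 2.962]
wrist_force: [-0.3, 0.2, 0.4]
width: 0.0006
finger_force: 0.0
```

```bash
python3 -c "
from h import *
pd()"
```

```text
t 9.65 q [ 0.17 -0.25  1.92 -0.29  0.84 -1.1 ] rot [3.137 0.687 2.962] tcp_f [-42.8   0.7 149.8] tip_f [-33.9   0.7 139. ] F [-0.3  0.2  0.4]
[[-0.773, 0.002, 0.634], [0.004, 1.0, 0.001], [-0.634, 0.003, -0.773]]
P -1.5 D -51.7 Y 0.7
```

Call:
carry_out(increments=[[255,[0,0,-20],0],[255,[5,0,-20],0],[255,[12,0,-20],0],[255,[12,0,-10],0],[255,[12,0,0],0],[255,[0,0,0],0]])

```text
time: 10.25
tool_pos: [0.5188, 0.0906, 0.1749]
ee_rot: [3.139, 0.683, 2.964]
wrist_force: [-0.3, -0.2, -0.5]
width: 0.0005
finger_force: 0.0
```

```bash
python3 -c "
from h import *
pd()
s=robot.snapshot('scene')[140:320,260:400];w=robot.snapshot('wrist')[120:300,240:400]
cv2.imwrite('pics/c2.png',np.hstack([cv2.resize(s,(420,540)),cv2.resize(w,(380,540))]))"
```

```text
t 10.25 q [ 0.25 -0.44  2.   -0.32  0.98 -1.05] rot [3.139 0.683 2.964] tcp_f [-121.2    0.6  174.9] tip_f [-112.4    0.6  164. ] F [-0.3 -0.2 -0.5]
[[-0.776, 0.001, 0.631], [0.002, 1.0, 0.001], [-0.631, 0.002, -0.776]]
P -46.7 D -120.6 Y 0.6
```

View pics/c2.png

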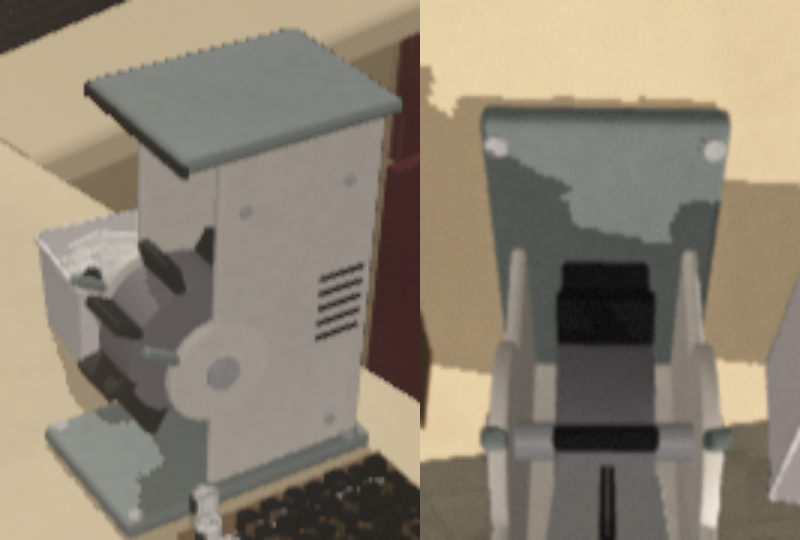

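The wrist view shows the 30° ridge in line with the fins at (493,437) and (718,437). The -15° and -60° ridges are plain, so the flag is still hidden. Repeating the same stroke.

Call:
carry_out(increments=[[255,[0,0,22],0],[255,[0,0,22],0],[255,[-5,0,14],0],[255,[0,0,14],0],[255,[0,0,9],0],[255,[0,0,0],0]])

```text
time: 10.95
tool_pos: [0.5744, 0.0804, 0.1153]
ee_rot: [3.14, 0.682, 2.963]
wrist_force: [0.0, -0.9, 0.2]
width: 0.0004
finger_force: 0.0
```

```bash
python3 -c "
from h import *
pd()"
```

```text
t 10.95 q [ 0.19 -0.27  2.   -0.32  0.79 -1.05] rot [3.14  0.682 2.963] tcp_f [-64.6   0.2 115.3] tip_f [-5.570e+01  1.000e-01  1.045e+02] F [ 0.  -0.9  0.2]
[[-0.776, 0.003, 0.631], [0.003, 1.0, -0.001], [-0.631, 0.002, -0.776]]
P -40.4 D -38.6 Y 0.1
```

Call:
carry_out(increments=[[255,[-5,0,-1.5],0],[255,[-5,0,-1.5],0],[255,[-5,0,-1.5],0],[255,[-5,0,-1.5],0]])

```text
time: 11.35
tool_pos: [0.5867, 0.0791, 0.1365]
ee_rot: [3.137, 0.687, 2.962]
wrist_force: [0.2, -0.4, -0.0]
width: 0.0004
finger_force: 0.0
```

Call:
carry_out(increments=[[255,[-5,0,-1.5],0],[255,[-5,0,-1.5],0],[255,[-5,0,0],0],[255,[0,0,0],0]])

```text
time: 11.75
tool_pos: [0.5965, 0.0771, 0.1477]
ee_rot: [3.137, 0.687, 2.962]
wrist_force: [0.0, 0.4, 0.1]
width: 0.0007
finger_force: 0.0
```

```bash
python3 -c "
from h import *
pd()"
```

```text
t 11.75 q [ 0.17 -0.25  1.92 -0.29  0.84 -1.1 ] rot [3.137 0.687 2.962] tcp_f [-42.3   0.8 147.7] tip_f [-33.4   0.8 136.9] F [0.  0.4 0.1]
[[-0.773, 0.002, 0.634], [0.004, 1.0, 0.001], [-0.634, 0.003, -0.773]]
P -2.5 D -49.7 Y 0.8
```

Call:
carry_out(increments=[[255,[0,0,-20],0],[255,[5,0,-20],0],[255,[12,0,-20],0],[255,[12,0,-10],0],[255,[12,0,0],0],[255,[0,0,0],0]])

```text
time: 12.35
tool_pos: [0.5192, 0.0905, 0.1727]
ee_rot: [3.139, 0.683, 2.964]
wrist_force: [0.6, -0.0, -0.1]
width: 0.0008
finger_force: 0.0
```

```bash
python3 -c "
from h import *
pd()
s=robot.snapshot('scene')[140:320,260:400];w=robot.snapshot('wrist')[120:300,240:400]
cv2.imwrite('pics/c3.png',np.hstack([cv2.resize(s,(420,540)),cv2.resize(w,(380,540))]))"
```

```text
t 12.35 q [ 0.25 -0.44  2.   -0.32  0.97 -1.05] rot [3.139 0.683 2.964] tcp_f [-120.7    0.6  172.7] tip_f [-111.9    0.6  161.8] F [ 0.6 -0.  -0.1]
[[-0.776, 0.001, 0.631], [0.002, 1.0, 0.001], [-0.631, 0.002, -0.776]]
P -47.8 D -118.6 Y 0.6
```

View pics/c3.png

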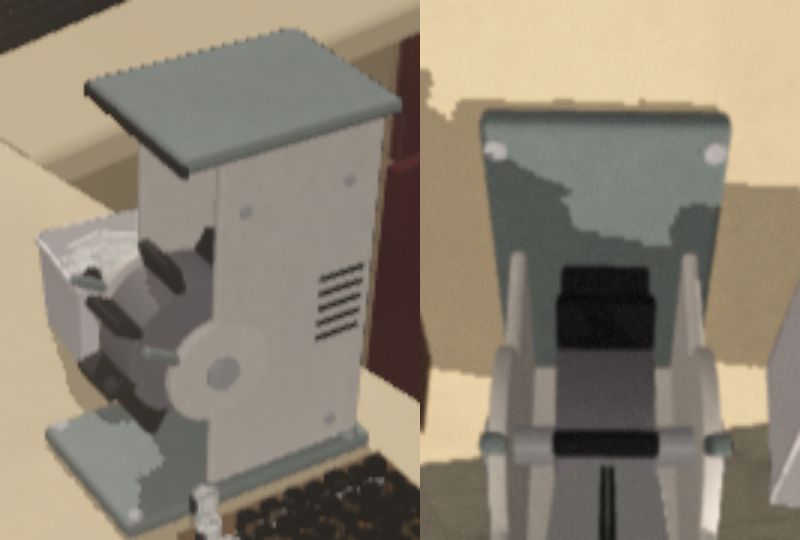

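The flag is still not visible after two strokes, so I need evidence from the middle of a stroke. I'll take scene snapshots at several stages and tile them.

```bash
cat > snap.py <<'E'
import sys;from h import *
pd();s=robot.snapshot('scene');cv2.imwrite('pics/s_%s.png'%sys.argv[1],s)
c=robot.get_calibration('wrist');a=proj(c,pt(0,0,.03));b=proj(c,pt(.06,30,.044));print('axle',a,'fin',b)
w=robot.snapshot('wrist');cv2.imwrite('pics/ws_%s.png'%sys.argv[1],w)
E
python3 snap.py a
```

```text
t 12.45 q [ 0.25 -0.44  2.   -0.32  0.97 -1.05] rot [3.139 0.685 2.963] tcp_f [-119.3    0.7  173.8] tip_f [-110.5    0.7  163. ] F [-0.1  0.2 -0. ]
[[-0.775, 0.002, 0.632], [0.003, 1.0, 0.001], [-0.632, 0.002, -0.775]]
P -45.8 D -118.7 Y 0.7
axle (np.float64(345.3155779632846), np.float64(268.1794525701549)) fin (np.float64(366.2694080368043), np.float64(267.42281601397946))
```

Call:
carry_out(increments=[[255,[0,0,22],0],[255,[0,0,22],0],[255,[-6,0,14],0],[255,[0,0,14],0],[255,[0,0,7],0],[255,[0,0,0],0]])

```text
time: 13.15
tool_pos: [0.5745, 0.0805, 0.1159]
ee_rot: [3.139, 0.683, 2.963]
wrist_force: [-0.2, 0.1, -0.4]
width: 0.0005
finger_force: 0.0
```

Call:
carry_out(increments=[[255,[-5,0,-1.5],0],[255,[-5,0,-1.5],0],[255,[-5,0,-1.5],0],[255,[0,0,0],0]])

```text
time: 13.55
tool_pos: [0.5844, 0.0796, 0.133]
ee_rot: [3.136, 0.689, 2.962]
wrist_force: [0.1, 0.8, -0.2]
width: 0.0008
finger_force: 0.0
```

```bash
python3 snap.py b
```

```text
t 13.55 q [ 0.18 -0.27  1.96 -0.31  0.81 -1.08] rot [3.136 0.689 2.962] tcp_f [-54.6   1.2 133. ] tip_f [-45.7   1.2 122.2] F [ 0.1  0.8 -0.2]
[[-0.772, 0.002, 0.636], [0.004, 1.0, 0.002], [-0.636, 0.004, -0.772]]
P -21.1 D -46.2 Y 1.2
axle (np.float64(352.12261128874155), np.float64(272.33754796167835)) fin (np.float64(382.193251321899), np.float64(272.67508352603653))
```

Call:
carry_out(increments=[[255,[-5,0,-1.5],0],[255,[-5,0,-1.5],0],[255,[0,0,0],0]])

```text
time: 13.95
tool_pos: [0.5899, 0.0784, 0.1406]
ee_rot: [3.137, 0.688, 2.962]
wrist_force: [0.0, 0.5, 0.0]
width: 0.0005
finger_force: 0.0
```

```bash
python3 snap.py c
```

```text
t 13.95 q [ 0.17 -0.26  1.94 -0.3   0.82 -1.09] rot [3.137 0.688 2.962] tcp_f [-49.    0.9 140.6] tip_f [-40.1   0.9 129.8] F [0.  0.5 0. ]
[[-0.773, 0.002, 0.635], [0.004, 1.0, 0.001], [-0.635, 0.004, -0.773]]
P -12.1 D -48.5 Y 0.9
axle (np.float64(352.35547675866377), np.float64(260.95107806462204)) fin (np.float64(382.4794549110233), np.float64(258.1274094778291))
```

Call:
carry_out(increments=[[255,[-5,0,0],0],[255,[-5,0,0],0],[255,[0,0,0],0]])

```text
time: 14.35
tool_pos: [0.5975, 0.077, 0.1466]
ee_rot: [3.137, 0.687, 2.962]
wrist_force: [0.4, 1.5, -0.2]
width: 0.0
finger_force: 0.0
```

```bash
python3 snap.py d; python3 -c "
import cv2,numpy as np
g=lambda k:cv2.resize(cv2.imread('pics/s_%s.png'%k)[200:300,275:375],(400,300))
cv2.imwrite('pics/t1.png',np.vstack([np.hstack([g('a'),g('b')]),np.hstack([g('c'),g('d')])]))"
```

```text
t 14.35 q [ 0.17 -0.25  1.92 -0.29  0.83 -1.1 ] rot [3.137 0.687 2.962] tcp_f [-41.3   0.8 146.6] tip_f [-32.4   0.8 135.7] F [ 0.4  1.5 -0.2]
[[-0.773, 0.002, 0.634], [0.004, 1.0, 0.001], [-0.634, 0.003, -0.773]]
P -2.4 D -48.2 Y 0.8
axle (np.float64(352.7881266454672), np.float64(249.9280248161853)) fin (np.float64(383.4060768291166), np.float64(244.02514734019573))
```

View pics/t1.png

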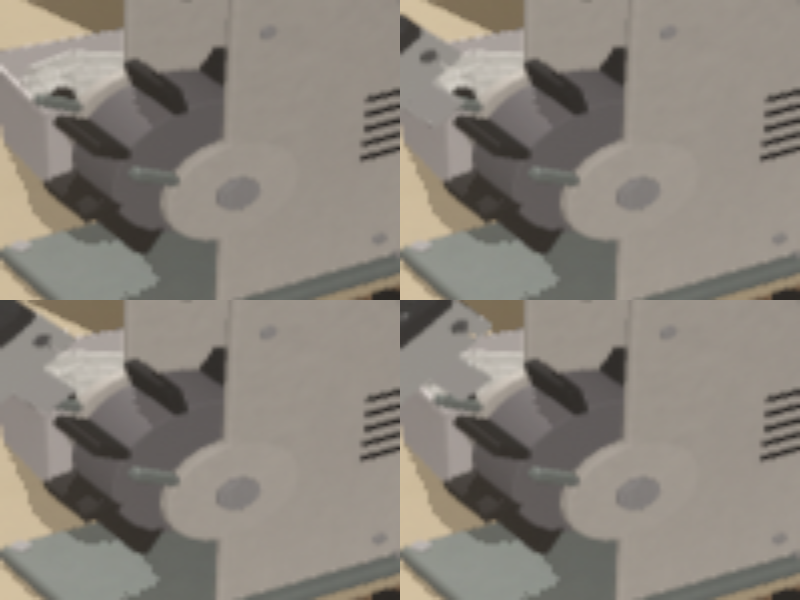

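The wheel never moved: in the tiles the finger sits at the upper left, behind the left fin at (55,100). I'll check where the tip should project in the scene and top cameras, and measure the fins again.

```bash
python3 - <<'E'
from h import *
o=robot.get_obs();R=Ro.from_euler('xyz',o['ee_rot']).as_matrix()
c=robot.get_calibration('scene');ct=robot.get_calibration('top')
for d in(.014,0,-.05):
    w=o['tool_pos']+R[:,2]*d
    u,v=proj(c,w);print(d,(u,v),'tile',(u-275)*4,(v-200)*3,'top',proj(ct,w))
for y in(.044,-.044):
    u,v=proj(c,pt(.06,30,y));print('fin tile',(u-275)*4,(v-200)*3)
print(o['tool_pos'],robot.get_calibration('wrist')['T'].round(3).tolist())
a=cv2.imread('pics/s_a.png').astype(int);d=cv2.imread('pics/s_d.png').astype(int)
m=(np.abs(a-d).max(2)>40).astype(np.uint8);n,l,s,ce=cv2.connectedComponentsWithStats(m);print([x.tolist() for x in s[1:] if x[4]>60])
ys,xs=np.where(m[200:300,275:330]);k=np.argsort(-(xs+ys))[:5];print([(xs[i]+275,ys[i]+200) for i in k])
E
```

```text
0.014 (np.float64(303.56646418454113), np.float64(238.30117541924724)) tile 114.26585673816453 114.90352625774173 top (np.float64(296.8983707671951), np.float64(264.69385257416985))
0 (np.float64(299.3579006305214), np.float64(234.79196714435832)) tile 97.43160252208554 104.37590143307497 top (np.float64(295.9369711029329), np.float64(268.5444014845905))
-0.05 (np.float64(283.63045583824004), np.float64(221.6780201409403)) tile 34.521823352960155 65.03406042282091 top (np.float64(292.3314025871176), np.float64(282.98524064451846))
fin tile 31.662948803650124 95.68985603719815
fin tile 129.43841723943865 168.7058559059675
[0.5967781  0.07694349 0.1456693 ] [[0.176, 0.566, 0.805, 0.409], [0.984, -0.104, -0.142, 0.111], [0.003, 0.818, -0.576, 0.254], [0.0, 0.0, 0.0, 1.0]]
[[0, 55, 132, 41, 2624], [133, 71, 165, 169, 10261], [88, 78, 38, 9, 65], [0, 139, 112, 45, 1682], [127, 151, 5, 15, 65], [283, 219, 10, 14, 66], [258, 374, 88, 106, 3590], [0, 427, 28, 31, 189], [230, 431, 32, 5, 90], [213, 435, 71, 45, 1882], [30, 458, 14, 22, 107]]
[(np.int64(291), np.int64(232)), (np.int64(292), np.int64(231)), (np.int64(296), np.int64(226)), (np.int64(290), np.int64(232)), (np.int64(291), np.int64(231))]
```

```bash
python3 - <<'E'
from h import *
print('tips',robot.tcp_to_tips)
o=robot.get_obs();c=robot.get_calibration('wrist');R=Ro.from_euler('xyz',o['ee_rot']).as_matrix()
for d in(.014,0,-.02,-.04): print(d,proj(c,o['tool_pos']+R[:,2]*d))
w=cv2.imread('pics/ws_a.png');s=cv2.imread('pics/s_d.png')
cv2.imwrite('pics/z.png',np.hstack([cv2.resize(w[220:345,270:370],(400,500)),cv2.resize(s[195:255,265:313],(400,500))]))
E
```

```text
tips 0.014
0.014 (np.float64(317.7809631353337), np.float64(266.1264279637821))
0 (np.float64(317.7414163338385), np.float64(273.38362532149256))
-0.02 (np.float64(317.6756095848491), np.float64(285.4597616164416))
-0.04 (np.float64(317.59567298164177), np.float64(300.12885453033044))
```

View pics/z.png

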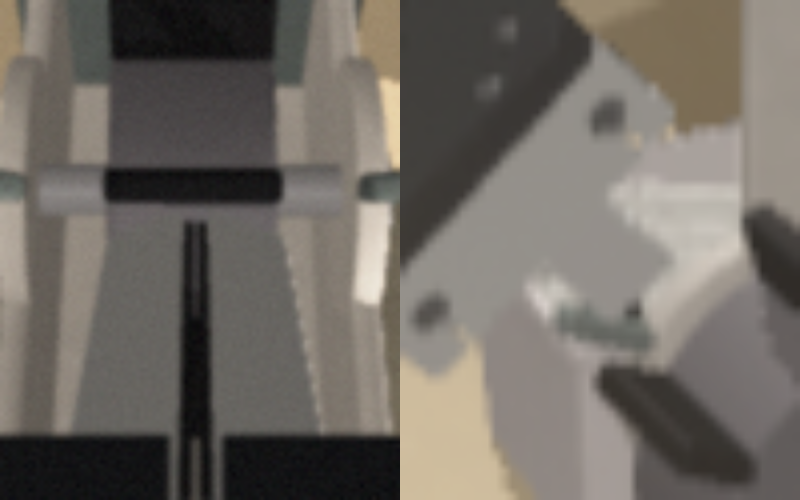

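The wrist crop puts the closed fingertips near row 275, and the scene crop agrees. That makes the closed tips about 25 mm shorter than I assumed, so they passed outside the ridges. I'll go back out and insert deeper, watching the force.

Call:
carry_out(increments=[[255,[0,0,-20],0],[255,[13,0,0],0],[255,[13,0,0],0],[255,[13,0,0],0],[255,[0,0,14],0],[255,[0,0,14],0],[255,[0,0,0],0]])

```text
time: 15.15
tool_pos: [0.5698, 0.0811, 0.1104]
ee_rot: [3.141, 0.68, 2.964]
wrist_force: [-1.2, 0.0, -1.2]
width: 0.0005
finger_force: 0.0
```

Call:
carry_out(increments=[[255,[0,0,8],0],[255,[0,0,8],0],[255,[0,0,0],0]])

```text
time: 15.45
tool_pos: [0.5815, 0.0795, 0.1009]
ee_rot: [3.139, 0.684, 2.963]
wrist_force: [-0.3, -0.4, -0.2]
width: 0.0003
finger_force: 0.0
```

```bash
python3 -c "
from h import *
pd()"
```

```text
t 15.45 q [ 0.18 -0.24  2.01 -0.33  0.75 -1.04] rot [3.139 0.684 2.963] tcp_f [-57.4   0.6 100.9] tip_f [-48.6   0.6  90. ] F [-0.3 -0.4 -0.2]
[[-0.775, 0.002, 0.632], [0.003, 1.0, 0.0], [-0.632, 0.002, -0.775]]
P -44.0 D -23.0 Y 0.6
```

Call:
carry_out(increments=[[255,[-2,0,5],0],[255,[0,0,4],0],[255,[0,0,0],0]])

```text
time: 15.75
tool_pos: [0.5891, 0.0783, 0.0961]
ee_rot: [3.138, 0.685, 2.962]
wrist_force: [0.6, -1.0, 0.0]
width: 0.0006
finger_force: 0.0
```

Call:
carry_out(increments=[[255,[-5,0,-1],0],[255,[-5,0,-1],0],[255,[0,0,0],0]])

```text
time: 16.05
tool_pos: [0.5951, 0.0772, 0.1044]
ee_rot: [3.138, 0.684, 2.962]
wrist_force: [-3.3, 0.0, -0.3]
width: 0.0008
finger_force: 1.4
```

```bash
python3 snap.py e; python3 -c "
import cv2,numpy as np
a=cv2.imread('pics/s_a.png').astype(int);b=cv2.imread('pics/s_e.png').astype(int)
m=np.abs(a-b).max(2)>35
print('ridge75',m[213:240,305:325].sum(),'drum/-60',m[245:285,300:325].sum())"
```

```text
t 16.05 q [ 0.17 -0.21  1.98 -0.32  0.75 -1.06] rot [3.138 0.684 2.962] tcp_f [-43.7   0.6 104.4] tip_f [-34.9   0.6  93.6] F [-3.3  0.  -0.3]
[[-0.775, 0.003, 0.632], [0.004, 1.0, 0.0], [-0.632, 0.003, -0.775]]
P -31.1 D -17.1 Y 0.6
axle (np.float64(356.07312071635647), np.float64(296.5942371846419)) fin (np.float64(391.1376302131437), np.float64(304.0597563842376))
ridge75 129 drum/-60 55
```

Contact at last, at 3 N, and the wheel pixels are moving. I'll continue the stroke.

Call:
carry_out(increments=[[255,[-5,0,-1.5],0],[255,[-5,0,-1.5],0],[255,[-5,0,-1.5],0]])

```text
time: 16.45
tool_pos: [0.6047, 0.0757, 0.1182]
ee_rot: [3.138, 0.687, 2.963]
wrist_force: [-0.1, 0.3, -1.3]
width: 0.0004
finger_force: 0.6
```

```bash
python3 snap.py f
```

```text
t 16.45 q [ 0.16 -0.21  1.95 -0.3   0.77 -1.08] rot [3.138 0.687 2.963] tcp_f [-34.    0.8 118.2] tip_f [-25.1   0.8 107.3] F [-0.1  0.3 -1.3]
[[-0.773, 0.002, 0.634], [0.003, 1.0, 0.001], [-0.634, 0.003, -0.773]]
P -14.7 D -21.6 Y 0.8
axle (np.float64(355.31838064979866), np.float64(271.60950477197736)) fin (np.float64(390.2625649722918), np.float64(271.9624727433797))
```

Call:
carry_out(increments=[[255,[-5,0,-1.5],0],[255,[-5,0,-1.5],0]])

```text
time: 16.75
tool_pos: [0.6104, 0.0747, 0.127]
ee_rot: [3.137, 0.687, 2.963]
wrist_force: [-0.3, 0.2, -0.7]
width: 0.0004
finger_force: 0.0
```

Call:
carry_out(increments=[[255,[-4,0,-1],0],[255,[0,0,0],0]])

```text
time: 16.95
tool_pos: [0.6133, 0.0743, 0.1311]
ee_rot: [3.137, 0.688, 2.962]
wrist_force: [0.1, 0.8, 0.3]
width: 0.0008
finger_force: 0.0
```

```bash
python3 snap.py g; python3 -c "
import cv2,numpy as np
a=cv2.imread('pics/s_a.png').astype(int)
for k in 'fg':
    b=cv2.imread('pics/s_%s.png'%k).astype(int);m=np.abs(a-b).max(2)>35
    print(k,'ridge75',m[213:240,305:325].sum(),'drum/-60',m[245:285,300:325].sum())"
```

```text
t 16.95 q [ 0.15 -0.2   1.91 -0.29  0.79 -1.1 ] rot [3.137 0.688 2.962] tcp_f [-25.2   0.9 131.1] tip_f [-16.3   0.9 120.3] F [0.1 0.8 0.3]
[[-0.772, 0.002, 0.635], [0.004, 1.0, 0.002], [-0.635, 0.004, -0.772]]
P 0.3 D -26.1 Y 0.9
axle (np.float64(355.59428758311316), np.float64(255.3549346467775)) fin (np.float64(390.5238651536647), np.float64(250.52217550282182))
f ridge75 272 drum/-60 142
g ridge75 0 drum/-60 0
```

One click made. Withdrawing and checking for ears by image difference against the starting picture.

Call:
carry_out(increments=[[255,[0,0,-20],0],[255,[3,0,-20],0],[255,[13,0,-15],0],[255,[13,0,0],0],[255,[13,0,0],0],[255,[0,0,0],0]])

```text
time: 17.65
tool_pos: [0.5435, 0.086, 0.1415]
ee_rot: [3.14, 0.681, 2.965]
wrist_force: [0.2, -0.1, -0.5]
width: 0.0004
finger_force: 0.0
```

```bash
cat > ears.py <<'E'
from h import *
pd();c=robot.get_calibration('scene');a=cv2.imread('pics/scene0.png').astype(int);b=robot.snapshot('scene').astype(int)
def dk(im,ang,y):
    u,v=proj(c,pt(.061,ang,y));u=int(round(u+2));v=int(round(v+1));return int(im[v-1:v+2,u-1:u+2].mean())
for ang in(75,30,-15,-60):print(ang,'ridge y=-16:',dk(a,ang,-.016),dk(b,ang,-.016),' ear y=-31:',dk(a,ang,-.031),dk(b,ang,-.031),' ear y=+31:',dk(a,ang,.031),dk(b,ang,.031))
m=(np.abs(a-b).max(2)>35).astype(np.uint8);print(m[205:300,275:340].sum(),[x.tolist() for x in cv2.connectedComponentsWithStats(m[205:300,275:340])[2][1:] if x[4]>4])
E
python3 ears.py
```

```text
t 17.65 q [ 0.22 -0.36  2.01 -0.32  0.88 -1.05] rot [3.14  0.681 2.965] tcp_f [-96.1   0.4 141.5] tip_f [-87.3   0.3 130.6] F [ 0.2 -0.1 -0.5]
[[-0.777, 0.001, 0.629], [0.002, 1.0, -0.0], [-0.629, 0.001, -0.777]]
P -48.5 D -78.7 Y 0.3
75 ridge y=-16: 54 57  ear y=-31: 88 94  ear y=+31: 161 168
30 ridge y=-16: 47 49  ear y=-31: 72 76  ear y=+31: 123 129
-15 ridge y=-16: 49 52  ear y=-31: 51 54  ear y=+31: 129 135
-60 ridge y=-16: 46 49  ear y=-31: 93 98  ear y=+31: 54 57
0 []
```

No ears yet, so it started 4 clicks down and 3 remain. Next stroke.

Call:
carry_out(increments=[[255,[-6,0,16],0],[255,[0,0,16],0],[255,[0,0,14],0],[255,[0,0,10],0],[255,[0,0,8],0],[255,[0,0,0],0]])

```text
time: 18.3
tool_pos: [0.5902, 0.0778, 0.098]
ee_rot: [3.139, 0.683, 2.963]
wrist_force: [0.5, -0.0, 0.1]
width: 0.0003
finger_force: 0.0
```

```bash
python3 -c "
from h import *
pd()"
```

```text
t 18.3 q [ 0.17 -0.22  2.   -0.32  0.74 -1.05] rot [3.139 0.683 2.963] tcp_f [-48.6   0.4  98. ] tip_f [-39.7   0.4  87.2] F [ 0.5 -0.   0.1]
[[-0.775, 0.003, 0.631], [0.003, 1.0, -0.0], [-0.631, 0.002, -0.775]]
P -38.9 D -15.2 Y 0.4
```

Call:
carry_out(increments=[[255,[-5,0,-1.5],0],[255,[-5,0,-1.5],0],[255,[-5,0,-1.5],0],[255,[-5,0,-1.5],0],[255,[-5,0,-1.5],0],[255,[-5,0,-1.5],0],[255,[-5,0,-1.5],0],[255,[-3,0,-1],0]])

```text
time: 19.1
tool_pos: [0.6133, 0.0743, 0.1345]
ee_rot: [3.137, 0.688, 2.962]
wrist_force: [-0.1, -0.4, -0.2]
width: 0.0005
finger_force: 0.0
```

```bash
python3 ears.py
```

```text
t 19.1 q [ 0.15 -0.2   1.91 -0.29  0.79 -1.11] rot [3.137 0.688 2.962] tcp_f [-25.2   1.  134.5] tip_f [-16.3   1.  123.7] F [-0.1 -0.4 -0.2]
[[-0.772, 0.002, 0.635], [0.004, 1.0, 0.002], [-0.635, 0.004, -0.772]]
P 2.4 D -28.7 Y 1.0
75 ridge y=-16: 54 62  ear y=-31: 88 95  ear y=+31: 161 171
30 ridge y=-16: 47 48  ear y=-31: 72 72  ear y=+31: 123 132
-15 ridge y=-16: 49 53  ear y=-31: 51 57  ear y=+31: 129 138
-60 ridge y=-16: 46 48  ear y=-31: 93 49  ear y=+31: 54 59
543 [[0, 0, 29, 31, 477], [14, 12, 3, 3, 5], [19, 12, 8, 2, 14], [1, 30, 4, 3, 7], [35, 76, 8, 8, 34]]
```

The ear now shows at -60° (93→49), so two strokes remain.

Call:
carry_out(increments=[[255,[0,0,-20],0],[255,[5,0,-20],0],[255,[13,0,-15],0],[255,[13,0,0],0],[255,[13,0,0],0],[255,[0,0,0],0]])

```text
time: 19.75
tool_pos: [0.5421, 0.0863, 0.1437]
ee_rot: [3.14, 0.681, 2.965]
wrist_force: [-0.3, -0.4, 0.4]
width: 0.0003
finger_force: 0.0
```

Call:
carry_out(increments=[[255,[-6,0,16],0],[255,[0,0,16],0],[255,[0,0,14],0],[255,[0,0,10],0],[255,[0,0,8],0],[255,[0,0,0],0]])

```text
time: 20.35
tool_pos: [0.5886, 0.0782, 0.0998]
ee_rot: [3.139, 0.683, 2.963]
wrist_force: [-0.5, -0.3, -1.2]
width: 0.0006
finger_force: 0.0
```

```bash
python3 -c "
from h import *
pd()"
```

```text
t 20.35 q [ 0.17 -0.22  2.   -0.32  0.74 -1.05] rot [3.139 0.683 2.963] tcp_f [-50.3   0.4  99.8] tip_f [-41.4   0.4  88.9] F [-0.5 -0.3 -1.2]
[[-0.776, 0.002, 0.631], [0.003, 1.0, -0.0], [-0.631, 0.002, -0.776]]
P -39.1 D -17.6 Y 0.4
```

Call:
carry_out(increments=[[255,[-5,0,-1.5],0],[255,[-5,0,-1.5],0],[255,[-5,0,-1.5],0],[255,[-5,0,-1.5],0],[255,[-5,0,-1.5],0],[255,[-5,0,-1.5],0],[255,[-5,0,-1.5],0],[255,[-3,0,-1],0]])

```text
time: 21.15
tool_pos: [0.6116, 0.0746, 0.1363]
ee_rot: [3.137, 0.688, 2.962]
wrist_force: [0.3, 0.0, -0.2]
width: 0.0004
finger_force: 0.0
```

```bash
python3 ears.py
```

```text
t 21.15 q [ 0.15 -0.21  1.91 -0.29  0.8  -1.11] rot [3.137 0.688 2.962] tcp_f [-26.9   1.  136.3] tip_f [-18.    1.  125.5] F [ 0.3  0.  -0.2]
[[-0.772, 0.002, 0.635], [0.004, 1.0, 0.002], [-0.635, 0.004, -0.772]]
P 2.2 D -31.1 Y 1.0
75 ridge y=-16: 54 94  ear y=-31: 88 95  ear y=+31: 161 171
30 ridge y=-16: 47 95  ear y=-31: 72 95  ear y=+31: 123 132
-15 ridge y=-16: 49 51  ear y=-31: 51 51  ear y=+31: 129 138
-60 ridge y=-16: 46 93  ear y=-31: 93 100  ear y=+31: 54 51
1228 [[0, 0, 29, 28, 440], [41, 10, 16, 20, 162], [19, 12, 7, 2, 11], [31, 14, 16, 21, 178], [25, 26, 13, 14, 76], [0, 29, 4, 3, 9], [9, 28, 3, 2, 5], [13, 33, 19, 15, 139], [10, 44, 9, 9, 59], [11, 54, 6, 5, 18], [12, 60, 22, 21, 62], [33, 71, 6, 8, 30], [40, 73, 8, 5, 26]]
```

Call:
carry_out(increments=[[255,[0,0,0],0],[255,[0,0,0],0]])

```text
time: 21.4
tool_pos: [0.6104, 0.0746, 0.1343]
ee_rot: [3.138, 0.685, 2.963]
wrist_force: [0.3, 0.4, 0.3]
width: 0.001
finger_force: 0.0
```

```bash
python3 ears.py
```

```text
t 21.4 q [ 0.15 -0.21  1.91 -0.29  0.8  -1.11] rot [3.138 0.685 2.963] tcp_f [-28.1   0.7 134.3] tip_f [-19.3   0.7 123.4] F [0.3 0.4 0.3]
[[-0.774, 0.002, 0.633], [0.003, 1.0, 0.001], [-0.633, 0.003, -0.774]]
P -0.1 D -30.3 Y 0.7
75 ridge y=-16: 54 94  ear y=-31: 88 95  ear y=+31: 161 171
30 ridge y=-16: 47 95  ear y=-31: 72 95  ear y=+31: 123 131
-15 ridge y=-16: 49 51  ear y=-31: 51 50  ear y=+31: 129 138
-60 ridge y=-16: 46 93  ear y=-31: 93 101  ear y=+31: 54 51
1225 [[0, 0, 28, 31, 433], [41, 10, 16, 19, 161], [14, 12, 3, 3, 5], [19, 12, 7, 2, 12], [31, 14, 16, 21, 179], [19, 20, 4, 2, 6], [23, 22, 3, 3, 7], [25, 27, 13, 13, 73], [0, 30, 3, 3, 7], [13, 33, 20, 15, 139], [10, 44, 9, 9, 59], [11, 54, 6, 5, 18], [12, 60, 22, 21, 62], [33, 71, 6, 8, 30], [40, 73, 8, 5, 26]]
```

The wheel hangs near the crest, because the stroke ended slightly too shallow. I'll nudge a little further.

Call:
carry_out(increments=[[255,[-4,0,1],0],[255,[-4,0,0],0],[255,[0,0,0],0]])

```text
time: 21.75
tool_pos: [0.618, 0.0733, 0.1396]
ee_rot: [3.137, 0.687, 2.962]
wrist_force: [0.2, 0.1, 0.3]
width: 0.0006
finger_force: 0.0
```

```bash
python3 ears.py
```

```text
t 21.75 q [ 0.15 -0.2   1.89 -0.28  0.8  -1.12] rot [3.137 0.687 2.962] tcp_f [-20.4   0.7 139.6] tip_f [-11.5   0.8 128.8] F [0.2 0.1 0.3]
[[-0.773, 0.002, 0.634], [0.004, 1.0, 0.001], [-0.634, 0.003, -0.773]]
P 9.3 D -29.6 Y 0.8
75 ridge y=-16: 54 94  ear y=-31: 88 95  ear y=+31: 161 171
30 ridge y=-16: 47 95  ear y=-31: 72 95  ear y=+31: 123 131
-15 ridge y=-16: 49 51  ear y=-31: 51 50  ear y=+31: 129 138
-60 ridge y=-16: 46 93  ear y=-31: 93 100  ear y=+31: 54 51
1271 [[0, 0, 47, 40, 753], [41, 10, 16, 19, 160], [14, 12, 3, 3, 5], [19, 12, 8, 2, 13], [13, 33, 19, 15, 138], [10, 44, 9, 9, 58], [11, 54, 6, 5, 18], [12, 60, 22, 21, 63], [33, 71, 6, 8, 30], [40, 73, 8, 5, 26]]
```

```bash
cat > ang.py <<'E'
from h import *
c=robot.get_calibration('scene')
def prof(im):
    g=cv2.GaussianBlur(cv2.cvtColor(im,6),(3,3),0).astype(np.float32);an=np.arange(-45,110,5)
    q=lambda y:[int(np.mean([cv2.getRectSubPix(g,(1,1),(float(u+2),float(v+1)))[0,0] for u,v in[proj(c,pt(.061,x,y))]])) for x in an]
    print(list(zip(an.tolist(),q(-.014),q(0.),q(-.029))))
if __name__=='__main__':
    prof(cv2.imread('pics/scene0.png'));prof(cv2.imread('pics/s_f.png'));pd();prof(robot.snapshot('scene'))
E
python3 ang.py
```

```text
[(-45, 65, 61, 75), (-40, 72, 75, 80), (-35, 76, 74, 89), (-30, 76, 54, 91), (-25, 76, 57, 73), (-20, 57, 56, 62), (-15, 55, 51, 52), (-10, 61, 49, 48), (-5, 59, 51, 48), (0, 49, 58, 50), (5, 53, 77, 54), (10, 73, 100, 75), (15, 81, 89, 82), (20, 82, 81, 84), (25, 57, 53, 87), (30, 50, 55, 69), (35, 54, 55, 54), (40, 98, 97, 94), (45, 105, 104, 100), (50, 108, 108, 103), (55, 104, 113, 92), (60, 90, 114, 90), (65, 62, 63, 59), (70, 44, 45, 49), (75, 49, 53, 86), (80, 84, 89, 86), (85, 84, 105, 84), (90, 79, 118, 96), (95, 50, 113, 138), (100, 79, 51, 138), (105, 139, 43, 137)]
[(-45, 89, 51, 132), (-40, 54, 51, 141), (-35, 52, 53, 141), (-30, 52, 54, 97), (-25, 52, 54, 55), (-20, 52, 56, 52), (-15, 52, 93, 51), (-10, 53, 128, 51), (-5, 52, 84, 52), (0, 52, 58, 59), (5, 54, 59, 77), (10, 59, 58, 70), (15, 58, 58, 53), (20, 76, 73, 79), (25, 94, 93, 93), (30, 96, 103, 95), (35, 95, 114, 96), (40, 95, 118, 97), (45, 68, 84, 82), (50, 52, 53, 53), (55, 114, 112, 112), (60, 129, 127, 112), (65, 111, 134, 97), (70, 96, 100, 96), (75, 94, 97, 94), (80, 60, 64, 60), (85, 46, 46, 46), (90, 45
[... 187 characters left out ...]
.7 128.4] F [ 0.   0.1 -0.6]
[[-0.774, 0.002, 0.634], [0.004, 1.0, 0.001], [-0.634, 0.003, -0.774]]
P 8.8 D -29.5 Y 0.7
[(-45, 51, 51, 88), (-40, 51, 51, 55), (-35, 52, 53, 52), (-30, 52, 54, 51), (-25, 52, 55, 51), (-20, 52, 55, 52), (-15, 52, 55, 51), (-10, 53, 60, 52), (-5, 53, 61, 52), (0, 53, 59, 58), (5, 52, 58, 77), (10, 57, 58, 74), (15, 57, 57, 53), (20, 71, 67, 72), (25, 93, 91, 93), (30, 96, 98, 95), (35, 95, 103, 96), (40, 96, 104, 97), (45, 83, 82, 91), (50, 50, 49, 51), (55, 99, 95, 101), (60, 128, 127, 113), (65, 111, 133, 96), (70, 95, 100, 96), (75, 94, 97, 94), (80, 69, 76, 67), (85, 45, 46, 46), (90, 45, 46, 79), (95, 47, 46, 147), (100, 96, 84, 148), (105, 148, 141, 147)]
```

The ridge stands at about 51°, balanced on the crest, and the finger has slipped off its end. I'll withdraw and check the angle again.

Call:
carry_out(increments=[[255,[0,0,-20],0],[255,[0,0,-20],0],[255,[15,0,0],0],[255,[17,0,0],0],[255,[0,0,0],0]])

```text
time: 22.35
tool_pos: [0.5659, 0.0822, 0.1472]
ee_rot: [3.139, 0.682, 2.964]
wrist_force: [-0.1, -0.5, -0.7]
width: 0.0003
finger_force: 0.0
```

```bash
sed -i "s/^    prof(cv2.*pd();/    pd();/" ang.py; python3 ang.py
```

```text
t 22.35 q [ 0.19 -0.32  1.97 -0.3   0.87 -1.08] rot [3.139 0.682 2.964] tcp_f [-73.3   0.5 147.2] tip_f [-64.5   0.5 136.3] F [-0.1 -0.5 -0.7]
[[-0.776, 0.001, 0.63], [0.002, 1.0, 0.0], [-0.63, 0.002, -0.776]]
P -27.1 D -68.8 Y 0.5
[(-45, 51, 51, 87), (-40, 51, 51, 55), (-35, 52, 52, 51), (-30, 52, 53, 51), (-25, 52, 54, 51), (-20, 52, 55, 52), (-15, 52, 56, 51), (-10, 53, 60, 51), (-5, 53, 60, 52), (0, 53, 58, 58), (5, 52, 57, 77), (10, 57, 58, 74), (15, 57, 57, 53), (20, 71, 67, 71), (25, 92, 90, 93), (30, 95, 97, 94), (35, 94, 102, 95), (40, 95, 103, 96), (45, 83, 83, 90), (50, 51, 53, 52), (55, 99, 95, 100), (60, 127, 126, 112), (65, 111, 132, 96), (70, 95, 99, 95), (75, 94, 96, 94), (80, 70, 77, 67), (85, 46, 47, 46), (90, 46, 46, 78), (95, 48, 47, 146), (100, 96, 83, 146), (105, 147, 140, 146)]
```

Call:
carry_out(increments=[[255,[-3,0,15],0],[255,[0,0,15],0],[255,[0,0,14],0],[255,[0,0,0],0]])

```text
time: 22.8
tool_pos: [0.598, 0.0763, 0.1157]
ee_rot: [3.139, 0.683, 2.963]
wrist_force: [-0.4, 0.4, 0.3]
width: 0.0005
finger_force: 0.0
```

```bash
python3 -c "
from h import *
pd()"
```

```text
t 22.8 q [ 0.16 -0.22  1.96 -0.31  0.77 -1.08] rot [3.139 0.683 2.963] tcp_f [-40.7   0.2 115.7] tip_f [-31.8   0.2 104.9] F [-0.4  0.4  0.3]
[[-0.776, 0.003, 0.631], [0.003, 1.0, -0.0], [-0.631, 0.002, -0.776]]
P -21.6 D -23.9 Y 0.2
```

Call:
carry_out(increments=[[255,[-4,0,-0.5],0],[255,[-4,0,-0.5],0],[255,[-4,0,-0.5],0],[255,[-4,0,-0.5],0],[255,[-4,0,0],0],[255,[0,0,0],0]])

```text
time: 23.4
tool_pos: [0.6124, 0.0744, 0.1328]
ee_rot: [3.137, 0.687, 2.962]
wrist_force: [0.3, 0.6, 0.2]
width: 0.0004
finger_force: 0.0
```

```bash
python3 ang.py
```

```text
t 23.4 q [ 0.15 -0.2   1.91 -0.29  0.79 -1.1 ] rot [3.137 0.687 2.962] tcp_f [-26.1   0.9 132.8] tip_f [-17.2   0.9 122. ] F [0.3 0.6 0.2]
[[-0.773, 0.002, 0.634], [0.004, 1.0, 0.001], [-0.634, 0.003, -0.773]]
P 0.6 D -27.9 Y 0.9
[(-45, 52, 51, 88), (-40, 52, 52, 56), (-35, 52, 53, 52), (-30, 52, 54, 52), (-25, 52, 54, 52), (-20, 52, 55, 52), (-15, 52, 55, 51), (-10, 53, 60, 52), (-5, 53, 64, 52), (0, 53, 59, 59), (5, 52, 57, 77), (10, 58, 58, 76), (15, 57, 57, 53), (20, 71, 66, 72), (25, 93, 91, 94), (30, 96, 98, 95), (35, 95, 103, 96), (40, 96, 104, 97), (45, 85, 85, 91), (50, 51, 48, 52), (55, 100, 95, 101), (60, 129, 127, 113), (65, 111, 133, 97), (70, 95, 100, 96), (75, 94, 97, 94), (80, 69, 78, 67), (85, 45, 46, 46), (90, 45, 45, 77), (95, 47, 46, 148), (100, 92, 82, 148), (105, 149, 138, 147)]
```

Still no contact at D=-28, so the tips are shorter still. I'll reinsert deeper, feeling for the drum.

Call:
carry_out(increments=[[255,[0,0,-20],0],[255,[12,0,-5],0],[255,[12,0,0],0],[255,[0,0,15],0],[255,[0,0,14],0],[255,[0,0,0],0]])

```text
time: 24.05
tool_pos: [0.5937, 0.0769, 0.1089]
ee_rot: [3.14, 0.68, 2.964]
wrist_force: [-0.1, 0.6, -0.6]
width: 0.001
finger_force: 0.0
```

Call:
carry_out(increments=[[255,[0,0,5],0],[255,[0,0,0],0]])

```text
time: 24.25
tool_pos: [0.5986, 0.0767, 0.1086]
ee_rot: [3.138, 0.685, 2.963]
wrist_force: [0.1, 0.1, -0.3]
width: 0.0001
finger_force: 0.0
```

Call:
carry_out(increments=[[255,[0,0,4],0],[255,[0,0,0],0]])

```text
time: 24.45
tool_pos: [0.6015, 0.0762, 0.1062]
ee_rot: [3.138, 0.686, 2.963]
wrist_force: [0.2, -0.0, -0.9]
width: 0.0002
finger_force: 0.0
```

```bash
python3 -c "
from h import *
pd()"
```

```text
t 24.45 q [ 0.16 -0.2   1.97 -0.31  0.74 -1.07] rot [3.138 0.686 2.963] tcp_f [-37.2   0.8 106.2] tip_f [-28.3   0.8  95.4] F [ 0.2 -0.  -0.9]
[[-0.774, 0.002, 0.633], [0.003, 1.0, 0.001], [-0.633, 0.003, -0.774]]
P -24.9 D -14.3 Y 0.8
```

Call:
carry_out(increments=[[255,[-4,0,0],0],[255,[-4,0,0],0],[255,[-4,0,0],0]])

```text
time: 24.75
tool_pos: [0.6111, 0.0746, 0.1145]
ee_rot: [3.137, 0.686, 2.962]
wrist_force: [-1.6, 1.1, 0.1]
width: 0.0002
finger_force: 0.4
```

Call:
carry_out(increments=[[255,[-4,0,0],0],[255,[-3,0,0],0],[255,[0,0,0],0]])

```text
time: 25.05
tool_pos: [0.6167, 0.0735, 0.1191]
ee_rot: [3.137, 0.687, 2.962]
wrist_force: [-0.6, 0.6, 0.7]
width: 0.0004
finger_force: 0.0
```

```bash
python3 ang.py
```

```text
t 25.05 q [ 0.15 -0.18  1.92 -0.3   0.76 -1.1 ] rot [3.137 0.687 2.962] tcp_f [-21.8   0.8 119.1] tip_f [-12.9   0.8 108.3] F [-0.6  0.6  0.7]
[[-0.773, 0.002, 0.634], [0.004, 1.0, 0.001], [-0.634, 0.003, -0.773]]
P -4.7 D -14.6 Y 0.8
[(-45, 101, 52, 102), (-40, 63, 53, 120), (-35, 53, 59, 132), (-30, 52, 60, 124), (-25, 53, 57, 68), (-20, 59, 52, 54), (-15, 61, 53, 52), (-10, 58, 55, 51), (-5, 52, 63, 53), (0, 52, 68, 52), (5, 62, 101, 64), (10, 81, 116, 84), (15, 87, 95, 88), (20, 71, 62, 91), (25, 50, 50, 88), (30, 48, 51, 55), (35, 80, 94, 77), (40, 108, 145, 97), (45, 110, 145, 100), (50, 110, 145, 100), (55, 99, 135, 98), (60, 89, 98, 92), (65, 46, 45, 49), (70, 51, 58, 79), (75, 84, 88, 94), (80, 93, 103, 93), (85, 90, 113, 91), (90, 78, 125, 100), (95, 48, 84, 148), (100, 85, 46, 148), (105, 149, 46, 147)]
```

Call:
carry_out(increments=[[255,[0,0,-15],0],[255,[0,0,-20],0],[255,[5,0,-20],0],[255,[13,0,-10],0],[255,[13,0,0],0],[255,[10,0,0],0],[255,[0,0,0],0]])

```text
time: 25.8
tool_pos: [0.5423, 0.0863, 0.1396]
ee_rot: [3.14, 0.682, 2.964]
wrist_force: [-0.4, -0.4, 0.2]
width: 0.0005
finger_force: 0.0
```

```bash
python3 ears.py; python3 ang.py
```

```text
t 25.8 q [ 0.22 -0.37  2.02 -0.32  0.87 -1.04] rot [3.14  0.682 2.964] tcp_f [-97.2   0.5 139.6] tip_f [-88.4   0.5 128.8] F [-0.4 -0.4  0.2]
[[-0.777, 0.002, 0.63], [0.002, 1.0, 0.0], [-0.63, 0.001, -0.777]]
P -50.5 D -78.1 Y 0.5
75 ridge y=-16: 54 57  ear y=-31: 88 93  ear y=+31: 161 168
30 ridge y=-16: 47 49  ear y=-31: 72 74  ear y=+31: 123 129
-15 ridge y=-16: 49 59  ear y=-31: 51 51  ear y=+31: 129 65
-60 ridge y=-16: 46 49  ear y=-31: 93 98  ear y=+31: 54 58
48 [[7, 49, 8, 8, 38], [22, 68, 5, 5, 10]]
t 25.85 q [ 0.22 -0.37  2.01 -0.32  0.87 -1.04] rot [3.139 0.683 2.964] tcp_f [-96.3   0.6 140.7] tip_f [-87.5   0.6 129.9] F [-1.   0.4 -0.6]
[[-0.775, 0.002, 0.631], [0.002, 1.0, 0.0], [-0.631, 0.002, -0.775]]
P -49.0 D -78.4 Y 0.6
[(-45, 69, 51, 79), (-40, 72, 51, 85), (-35, 56, 54, 94), (-30, 52, 60, 96), (-25, 51, 61, 74), (-20, 56, 60, 54), (-15, 62, 54, 51), (-10, 65, 52, 50), (-5, 61, 54, 51), (0, 52, 61, 52), (5, 56, 82, 56), (10, 78, 105, 80), (15, 85, 95, 86), (20, 86, 86, 89), (25, 59, 56, 91), (30, 52, 58, 72), (35, 57, 57, 57), (40, 104, 103, 100), (45, 111, 110, 106), (50, 114, 114, 109), (55, 110, 119, 100), (60, 95, 121, 96), (65, 67, 66, 65), (70, 47, 48, 53), (75, 53, 56, 91), (80, 89, 95, 91), (85, 89, 111, 89), (90, 84, 124, 102), (95, 53, 118, 145), (100, 83, 55, 145), (105, 146, 46, 144)]
```

The ear is now at -15° (129→65). One more stroke, kept deeper this time.

Call:
carry_out(increments=[[255,[-6,0,16],0],[255,[0,0,16],0],[255,[0,0,14],0],[255,[0,0,10],0],[255,[0,0,9],0],[255,[0,0,0],0]])

```text
time: 26.5
tool_pos: [0.5893, 0.078, 0.0947]
ee_rot: [3.139, 0.683, 2.963]
wrist_force: [-0.5, 0.0, -0.4]
width: 0.0006
finger_force: 0.0
```

```bash
python3 -c "
from h import *
pd()"
```

```text
t 26.5 q [ 0.17 -0.22  2.   -0.33  0.73 -1.05] rot [3.139 0.683 2.963] tcp_f [-49.6   0.4  94.7] tip_f [-40.7   0.4  83.8] F [-0.5  0.  -0.4]
[[-0.775, 0.003, 0.631], [0.003, 1.0, -0.0], [-0.631, 0.002, -0.775]]
P -41.8 D -13.2 Y 0.4
```

Call:
carry_out(increments=[[255,[-5,0,0],0],[255,[-5,0,0],0],[255,[-5,0,0],0],[255,[-5,0,0],0]])

```text
time: 26.9
tool_pos: [0.6042, 0.0758, 0.109]
ee_rot: [3.138, 0.685, 2.963]
wrist_force: [-3.2, 0.6, -0.1]
width: 0.0003
finger_force: 1.2
```

Call:
carry_out(increments=[[255,[-4,0,0],0],[255,[-4,0,0],0],[255,[-4,0,0],0],[255,[0,0,0],0]])

```text
time: 27.3
tool_pos: [0.6151, 0.074, 0.1182]
ee_rot: [3.137, 0.689, 2.962]
wrist_force: [-0.2, -0.5, 0.7]
width: 0.0006
finger_force: 0.0
```

```bash
python3 ears.py;python3 ang.py
```

```text
t 27.3 q [ 0.15 -0.18  1.93 -0.3   0.76 -1.09] rot [3.137 0.689 2.962] tcp_f [-23.4   1.  118.2] tip_f [-14.5   1.  107.4] F [-0.2 -0.5  0.7]
[[-0.772, 0.002, 0.636], [0.004, 1.0, 0.002], [-0.636, 0.004, -0.772]]
P -6.5 D -14.9 Y 1.0
75 ridge y=-16: 54 94  ear y=-31: 88 95  ear y=+31: 161 148
30 ridge y=-16: 47 86  ear y=-31: 72 86  ear y=+31: 123 145
-15 ridge y=-16: 49 51  ear y=-31: 51 74  ear y=+31: 129 139
-60 ridge y=-16: 46 61  ear y=-31: 93 98  ear y=+31: 54 50
1303 [[0, 0, 47, 49, 1068], [46, 10, 11, 15, 58], [2, 38, 4, 3, 6], [21, 46, 10, 11, 38], [11, 51, 14, 21, 64], [27, 70, 10, 10, 38], [38, 72, 6, 7, 25]]
t 27.35 q [ 0.15 -0.18  1.93 -0.3   0.76 -1.09] rot [3.137 0.688 2.962] tcp_f [-23.9   0.9 117.6] tip_f [-15.    0.9 106.7] F [-0.1  0.3  0.1]
[[-0.773, 0.002, 0.635], [0.004, 1.0, 0.001], [-0.635, 0.003, -0.773]]
P -7.3 D -14.8 Y 0.9
[(-45, 120, 91, 121), (-40, 104, 63, 136), (-35, 102, 56, 143), (-30, 93, 55, 133), (-25, 59, 52, 105), (-20, 58, 53, 96), (-15, 54, 56, 78), (-10, 52, 60, 55), (-5, 52, 62, 54), (0, 52, 76, 51), (5, 65, 129, 66), (10, 82, 115, 85), (15, 72, 84, 82), (20, 50, 51, 52), (25, 49, 50, 49), (30, 54, 58, 55), (35, 101, 136, 94), (40, 109, 145, 98), (45, 110, 145, 101), (50, 103, 149, 97), (55, 97, 119, 98), (60, 72, 73, 72), (65, 48, 48, 52), (70, 64, 70, 95), (75, 94, 97, 95), (80, 93, 102, 93), (85, 91, 113, 90), (90, 70, 115, 97), (95, 46, 55, 148), (100, 84, 46, 148), (105, 149, 46, 147)]
```

Call:
carry_out(increments=[[255,[-4,0,0],0],[255,[0,0,-15],0],[255,[0,0,-20],0],[255,[0,0,-25],0],[255,[5,0,-30],0],[255,[5,0,-30],0],[255,[0,0,0],0],[255,[0,0,0],0]])

```text
time: 28.2
tool_pos: [0.5346, 0.0882, 0.2062]
ee_rot: [3.137, 0.687, 2.963]
wrist_force: [-0.7, -1.2, -0.4]
width: 0.0004
finger_force: 0.0
```

```bash
python3 ears.py;python3 ang.py
```

```text
t 28.2 q [ 0.23 -0.42  1.92 -0.3   1.02 -1.09] rot [3.137 0.687 2.963] tcp_f [-105.1    1.   206.2] tip_f [-96.3   1.  195.4] F [-0.7 -1.2 -0.4]
[[-0.773, 0.001, 0.635], [0.003, 1.0, 0.002], [-0.635, 0.004, -0.773]]
P -13.9 D -134.8 Y 1.0
75 ridge y=-16: 54 57  ear y=-31: 88 93  ear y=+31: 161 167
30 ridge y=-16: 47 55  ear y=-31: 72 51  ear y=+31: 123 58
-15 ridge y=-16: 49 50  ear y=-31: 51 53  ear y=+31: 129 135
-60 ridge y=-16: 46 49  ear y=-31: 93 97  ear y=+31: 54 56
49 [[9, 30, 9, 6, 35], [27, 49, 6, 3, 14]]
t 28.25 q [ 0.23 -0.42  1.92 -0.3   1.02 -1.09] rot [3.138 0.685 2.963] tcp_f [-105.3    0.6  204.7] tip_f [-96.5   0.6 193.9] F [ 0.5 -0.7 -0.5]
[[-0.774, 0.002, 0.633], [0.003, 1.0, 0.001], [-0.633, 0.003, -0.774]]
P -15.3 D -133.7 Y 0.6
[(-45, 69, 64, 79), (-40, 76, 79, 84), (-35, 80, 77, 93), (-30, 80, 54, 95), (-25, 80, 53, 76), (-20, 59, 52, 65), (-15, 52, 52, 55), (-10, 53, 52, 50), (-5, 58, 55, 51), (0, 52, 61, 53), (5, 56, 81, 56), (10, 77, 101, 79), (15, 84, 94, 86), (20, 85, 84, 88), (25, 56, 56, 57), (30, 56, 58, 53), (35, 57, 58, 60), (40, 103, 102, 100), (45, 110, 109, 105), (50, 113, 113, 108), (55, 109, 117, 97), (60, 94, 120, 95), (65, 64, 66, 63), (70, 46, 48, 52), (75, 52, 56, 90), (80, 88, 94, 90), (85, 88, 107, 88), (90, 83, 122, 101), (95, 52, 118, 143), (100, 82, 54, 144), (105, 144, 46, 143)]
```

Both ears are at 30° (72→51 and 123→58), every other ridge matches its rest position, and the hand is clear. Handing in.

```bash
python3 -c "
from bench import robot
print(robot.close_job())"
```

```text
the job is handed in; nothing more can be done
None
```

The job is handed in at about 28 s: the wheel was rolled up four clicks and rests with its eared ridge at the pointer and the hand clear; I never went near the bin or vial box but did not re-measure them, and no verdict came back.

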